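# Open the gas filter's bayonet cover

### The job

Open the gas filter for an element change. First take the leak-test bottle that was left standing against the filter and stand it upright on the bare table, a good 15 cm or more from the filter, so that there is room for the hand. Then press the filter's bayonet cover down against its spring, turn it a quarter turn counter-clockwise (seen from above) to free it from its lugs, lift it off and set it down gently, wing grip up, flat inside the steel tray; do not knock the bottle over, force or drop the cover or push the other things on the table about.

Things in the scene. Friction and masses are not known exactly. Their poses are not given: they have to be found in the camera images.
- filter_base: Gas filter, fixed to the table: aluminium foot plate 76 x 110 x 8 mm (x, y, z), round body 68 mm across up to z = 27 mm with a push-in fitting at each end of its y axis (out to y = +-63 mm), then a neck 56 mm across up to z = 55 mm, hidden by the cover. Origin: on the table, on the neck's axis; z up. Its yaw at the start is within +-0.6 rad.
- filter_lugs (a point): Middle of the filter's two steel bayonet lugs, 6 x 6 mm, which stick out of the neck along +-x of the filter, 46 mm above the table; seen in the cover's slots.
- filter_element (a joint): White sprung filter element in the neck, under the cover: 0 with the cover locked, negative when pressed down (m), +0.005 when free. It pushes the cover up with 7.5 N when locked and 2.5 N more for every 10 mm pressed.
- cover: Black bayonet cover locked on the neck, loose, 0.1 to 0.16 kg: skirt 72 mm across with two J-shaped slots, disc on top (upper face at z = 36 mm), wing grip on the disc. Origin: centre of the skirt's lower edge, z up. Locked: axes as the filter's, origin 37 mm above the table. Bare of the neck once its origin is 18 mm higher.
- cover_wing (a point): Middle of the cover's wing grip, on the cover's axis 49 mm above its origin; the wing is 12 mm thick (x), 56 mm long (y), 26 mm high. To free the cover: press at least 6.5 mm (7 to 9 is right, it bottoms at 10), turn counter-clockwise seen from above by 1.3 to 1.7 rad (1.5 is the middle; hard stop at 1.75), lift straight up.
- bottle: Leak-test squeeze bottle, 160 mm tall, 0.19 to 0.35 kg, standing against the far side of the filter. Cream body 53 mm across up to z = 91 mm, tapering to a neck at 116 mm; red cap 27 mm across from z = 117 to 133 mm (pinch it here from above), then a thin nozzle up to 160 mm. Origin: centre of its foot, z up.
- tray: Shallow stainless-steel tray, fixed, empty, 150 x 160 x 18 mm (x, y, z), walls and floor 3 mm thick. Origin: centre of its underside, on the table, z up. Filter and tray stand side by side, either one on the left.
- multimeter: Hand multimeter, 151 x 75 x 44 mm (x, y, z), lying on the table nearer the robot; to be left alone. Origin: centre of its underside.
- tape_roll: Roll of white thread tape, 48 mm across, 13 mm high, lying on the table farther off; to be left alone. Origin: centre of its underside. Apart from the things listed here the table is bare where x is 0.40 to 0.64 m, y is -0.02 to 0.40 m and y > x - 0.56 m.
- screwdriver: Screwdriver with a red handle, 192 mm long (y, blade to -y), 28 mm thick, lying on the table to the far left; to be left alone. Origin: centre of its underside.

How it is judged (in metres and radians):
On the way, in this order (a step that is already met when the one before it is completed fails the run):
1. with the cover still locked on the filter, the bottle stands upright on the table, let go, more than 15 cm from the filter's axis (horizontal distance between bottle and filter_base above 0.15 m and angle between bottle's own z axis and vertical below 0.12 rad and height (world z) of bottle between -0.01 and 0.0025 m and contact force between the fingers and bottle below 0.1 N and linear speed of bottle below 0.03 m/s and angle between the x axis of cover and the x axis of filter_base, either way round below 0.3 rad and z of cover in the frame of filter_base below 0.045 m), for 0.2 s.
2. the cover, still on the neck, has been turned about a quarter turn (more than 1.2 rad) out of its locking notches (angle between the x axis of cover and the x axis of filter_base, either way round above 1.2 rad and horizontal distance between cover and filter_base below 0.004 m and z of cover in the frame of filter_base below 0.047 m), for 0.05 s.
At the end, for the whole second after the job is handed in: The cover lies flat inside the tray, wing grip up (tilt under 0.08 rad, its origin within 6 mm of the tray's underside height), at rest; the bottle stands upright (tilt under 0.12 rad) on the bare table, more than 15 cm from the filter's axis, at rest (x of cover in the frame of tray between -0.042 and 0.042 m and y of cover in the frame of tray between -0.047 and 0.047 m and z of cover in the frame of tray below 0.006 m and angle between cover's own z axis and vertical below 0.08 rad and linear speed of each of cover, bottle below 0.02 m/s and horizontal distance between bottle and filter_base above 0.15 m and angle between bottle's own z axis and vertical below 0.12 rad and height (world z) of bottle between -0.01 and 0.0025 m); the robot touches nothing.
It fails at once if the bottle is knocked over (tilted by more than 0.6 rad) (angle between bottle's own z axis and vertical above 0.6 rad).
It fails at once if the cover is dropped (falls freely by more than about 2 cm) (linear speed of cover above 0.65 m/s and contact force between the fingers and cover below 0.05 N).
It fails at once if the cover is forced (pressed or wrenched against the filter with more than 80 N) (contact force between cover and filter_base above 80 N).
It fails at once if the multimeter, the tape roll or the screwdriver is pushed more than 3 cm (distance of any of multimeter, tape_roll, screwdriver from where it was at the start of the episode above 0.03 m).
It also fails if it takes over 67 s, if anything falls off the work surface, if the arm or the gripper's body presses on something with over 40 N, if the wrist force passes 120 N, or if a joint passes its speed limit or range.

### The arm

A 6-joint arm with a two-finger parallel gripper is mounted at the origin on a cart in front of the work surface, level with it; the furniture and walls round the work are solid. World frame = base frame: x ahead of the robot, y to its left, z up, the work surface at z = 0. Lengths are in mm, angles in rad, forces in N, time in s.
With the tool pointing down it reaches from about 325 to 900 mm from the base axis. Payload 6.1 kg.
Tool frame: the origin (TCP) lies on the centre line of the jaws, within the pads' length; the fingertips stand 22 mm ahead of it and the grasp point (between the pads) lies 3 mm ahead of it; z points along the fingers, y is the line along which they close (so a half turn about z gives the same grasp; the last joint's range is limited). The gripper opens to 87 mm and grips with 3 to 60 N. Pads are 19 mm wide; open, the fingers measure 117 mm over their backs; the gripper's body (75 mm by 190 mm) begins 51 mm behind the grasp point.
Start: joints at [-1.342, 0.22, 1.526, -0, 1.395, -0.126], TCP at [217.119, -586.067, 244.538] pointing down, gripper open.
Joint ranges: [-2.98, 2.98], [-0.91, 2.08], [0.09, 2.57], [-1.24, 4.39], [0.2, 2.65], [-2.68, 2.68]. Speed limits (rad/s): [2.57, 2.57, 3.01, 3.14, 3.14, 3.14].

### API

Orientations are given as a rotation vector (axis times angle).
In Python, from workcell import manip gives the robot as it stands.
- The arm moves only by the shell command python3 steer.py 'ROWS' [FORCE]. ROWS is rows parted by semicolons, their numbers by spaces, 1 to 12 of them, each of 7 numbers: the finger opening in mm, then dx, dy, dz in mm, then a rotation vector rx, ry, rz in rad; each row is the pose to reach, as a shift and turn from the pose commanded when the command began, along the tool's axes at that moment; what a row does not reach only later rows make up. A row lasts 1/10 s, in which the tool goes at most 50 mm and 0.15 rad, less where a joint would pass 70% of its speed; a pose out of reach is approached as far as the arm can. The fingers move at their own pace and stop on an object; FORCE is the grip in N (left out, the last holds). Time passes only in rows, so rows that do not move let the fingers close. It prints the time, the measured TCP pose, the force, the opening and the grip force at its end.
- manip.state(): the state, without advancing time (a new reading comes with each control period).
- manip.capture(name): name is "scene" or "top" or "wrist"; returns a dict with "pixels" (400x640x3 uint8, red, green, blue), "intrinsics" (3x3 intrinsics, pixels), "cam_to_world" (4x4, takes a point from camera to world coordinates). Camera axes: x right, y down, z forward; pixel columns grow to the right and rows downward; lengths in mm; the calibration is good to about 2 mm. A picture is of the moment at which its call begins. There is no depth.
- manip.job_done(): hands the job in; it is judged then, once.
The state is a dict: "time_s": time; "joint_positions": joint angles; "qd": joint speeds; "tau": joint torques, N m; "eef_pos": TCP position; "ee_rot": TCP orientation; "contact_force": force on the tool from outside, world axes, zero at the start; "wrist_torque": the same for the moment, N m; "opening": finger opening in mm; "gripper_force": force on a finger pad.
Only numpy, scipy, OpenCV 4.12 (cv2) and the standard library are available. Lean on these libraries where they do the work, as an engineer would, in place of code of your own. Each camera call takes 0.05 s, during which the arm holds its last target. There are 200 camera calls.

## Working session

There is one attempt and no reset: what is moved stays moved. The work goes in short steps, Python scripts to look and compute and a shell command to move; the robot and the scene stay as the last step left them, time stands still between calls to the robot, and variables do not carry over. Pictures are saved under pics/ and viewed, at most 12 in all, crops included, and the job is handed in when it is done.

```bash
ls; mkdir -p pics; python3 - <<'E'
from workcell import manip
import cv2
for n in ("scene","top"):
    c=manip.capture(n); cv2.imwrite(f"pics/{n}0.png",c["pixels"][:,:,::-1]); print(n,c["intrinsics"].round(1).tolist(),c["cam_to_world"].round(3).tolist())
s=manip.state(); print(s)
E
```

```text
pics
steer.py
workcell.py
scene [[449.6, 0.0, 314.1], [0.0, 449.6, 197.1], [0.0, 0.0, 1.0]] [[-0.712, -0.321, 0.625, -46.844], [-0.702, 0.343, -0.624, 823.649], [-0.014, -0.883, -0.47, 496.997], [0.0, 0.0, 0.0, 1.0]]
top [[414.2, 0.0, 321.3], [0.0, 414.2, 196.1], [0.0, 0.0, 1.0]] [[0.021, -0.992, 0.128, 396.8], [-1.0, -0.022, -0.006, 279.248], [0.009, -0.128, -0.992, 939.372], [0.0, 0.0, 0.0, 1.0]]
{'time_s': 0.1, 'joint_positions': array([-1.34213285e+00,  2.21129646e-01,  1.52751988e+00, -2.34453992e-06,
        1.39469551e+00, -1.26080373e-01]), 'qd': array([ 1.19103196e-03, -1.29554936e-03, -2.76089780e-03, -1.40038969e-03,
        9.34014026e-05,  1.62914085e-04]), 'tau': array([-2.04022535e-04, -4.95943880e+01, -3.88522053e+01,  7.00980099e-02,
        5.15098230e-02, -5.00427245e-05]), 'eef_pos': array([ 216.98026859, -585.5629445 ,  243.54526143]), 'ee_rot': array([-3.09058095e+00, -5.54004977e-01,  1.44664660e-04]), 'contact_force': array([ 0.04898495,  0.09230273, -0.45655078]), 'wrist_torque': array([ 0.00529459, -0.02960852,  0.01754239]), 'gripper_force': 0.0, 'opening': 86.7857899938058}
```
View pics/scene0.png

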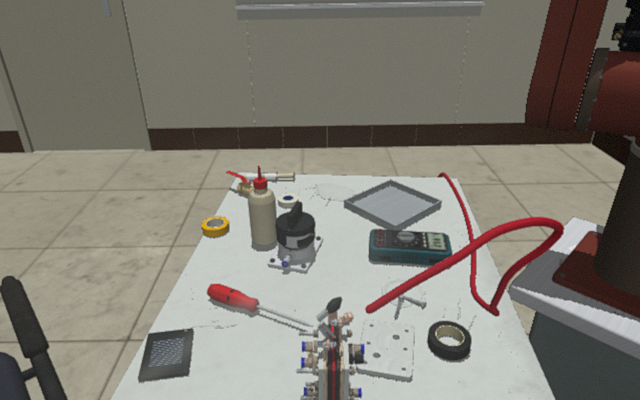

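View pics/top0.png

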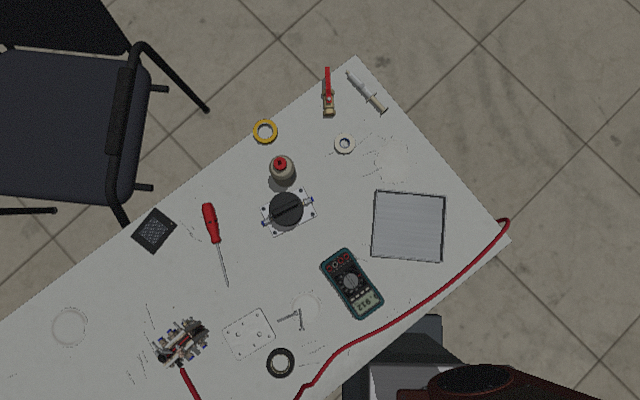

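The scene view shows the bottle (cap about (260,183)) behind the black cover (295,230), with the tray at (393,203) and the multimeter at (410,246). In the top view the cap is at (281,163), the cover at (287,211), the tray at (408,226), the tape roll at (344,143) and the screwdriver at (215,245).

```bash
cat > h.py <<'E'
import numpy as np, cv2
from workcell import manip
from scipy.spatial.transform import Rotation as R
def ray(c,uv):
    K,T=np.array(c["intrinsics"]),np.array(c["cam_to_world"])
    d=T[:3,:3]@np.linalg.solve(K,[uv[0],uv[1],1.]); return T[:3,3],d/np.linalg.norm(d)
def onz(c,uv,z):
    o,d=ray(c,uv); return (o+d*(z-o[2])/d[2])
def tri(*cu):
    A=np.zeros((3,3));b=np.zeros(3);rs=[ray(c,u) for c,u in cu]
    for o,d in rs:
        P=np.eye(3)-np.outer(d,d);A+=P;b+=P@o
    X=np.linalg.solve(A,b); return X,[np.linalg.norm((np.eye(3)-np.outer(d,d))@(X-o)).round(1) for o,d in rs]
def blob(m,box):
    """largest contour of mask m in box (u0,v0,u1,v1)"""
    k=np.zeros(m.shape,np.uint8);u0,v0,u1,v1=box;k[v0:v1,u0:u1]=m[v0:v1,u0:u1]
    cs,_=cv2.findContours(k,cv2.RETR_EXTERNAL,cv2.CHAIN_APPROX_NONE)
    return max(cs,key=cv2.contourArea) if cs else None
def cen(c):
    m=cv2.moments(c); return np.array([m["m10"]/m["m00"],m["m01"]/m["m00"]])
def red(p):
    p=p.astype(int);return ((p[...,0]>110)&(p[...,0]-p[...,1]>60)&(p[...,0]-p[...,2]>60)).astype(np.uint8)
def totool(dw,s=None):
    s=s or manip.state(); return R.from_rotvec(s["ee_rot"]).as_matrix().T@np.array(dw)
E
python3 - <<'E'
from h import *
S=manip.capture("scene");T=manip.capture("top")
np.set_printoptions(precision=1,suppress=True)
cs=blob(red(S["pixels"]),(245,160,275,196));ct=blob(red(T["pixels"]),(265,150,300,185))
# cap in scene: lower wide part
print("capS",cv2.boundingRect(cs),cen(cs),"capT",cv2.boundingRect(ct),cen(ct))
print("table pts z0:",{n:onz(T,u,0)[:2] for n,u in dict(tape=(344,143),mmA=(321,262),mmB=(346,248),mmC=(384,304),sdtop=(209,203),sdtip=(228,286),yel=(265,131),corner=(355,57),edgeL=(100,236),edgeR=(512,240),redvalve=(328,92)).items()})
print("tray corners z18",[onz(T,u,18)[:2] for u in ((374,190),(446,196),(442,263),(370,256))])
print("filter plate z8",[onz(T,u,8)[:2] for u in ((262,212),(304,188),(316,214),(272,237))])
g=cv2.resize(T["pixels"][140:260,240:340],(800,960)[:2] if 0 else (600,720),interpolation=cv2.INTER_CUBIC)[:600]
g2=cv2.resize(S["pixels"][160:280,240:340],(500,600),interpolation=cv2.INTER_CUBIC)
g=cv2.resize(T["pixels"][150:250,245:330],(300*1,353),interpolation=cv2.INTER_CUBIC)
o=np.zeros((600,800,3),np.uint8);o[:,:500]=g2;o[:353,500:]=g
cv2.imwrite("pics/c1.png",o[:,:,::-1])
E
```

```text
capS (253, 177, 14, 7) [259.5 180.3] capT (274, 157, 12, 12) [279.6 162.7]
table pts z0: {'tape': array([644.1, 223.1]), 'mmA': array([369.6, 270.9]), 'mmB': array([401.9, 215.2]), 'mmC': array([280.6, 129.4]), 'sdtop': array([496.9, 528.5]), 'sdtip': array([312.7, 476.2]), 'yel': array([668.5, 407.7]), 'corner': array([855.7, 199.8]), 'edgeL': array([417. , 768.8]), 'edgeR': array([ 427.8, -160.7]), 'redvalve': array([766.8, 262.7])}
tray corners z18 [array([532.6, 155.2]), array([522.5,  -7. ]), array([373.4,   4.5]), array([385.4, 163.3])]
filter plate z8 [array([478.3, 406.2]), array([535.1, 313.1]), array([476.4, 284.5]), array([422.7, 381.7])]
```

View pics/c1.png

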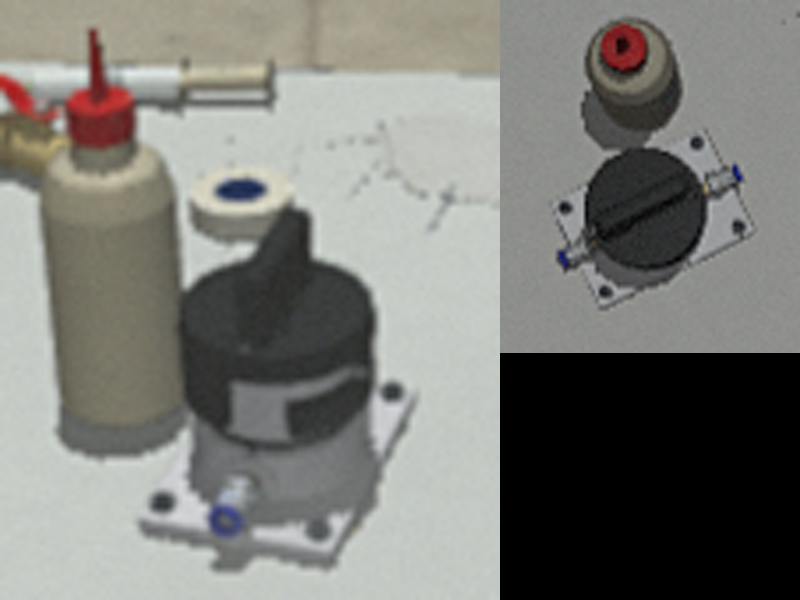

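The crop shows the cap's upper face at about (260,178.5) in scene pixels. It also shows the wing running along the fittings, and the plate corners.

```bash
python3 - <<'E'
from h import *
np.set_printoptions(precision=1,suppress=True)
S=manip.capture("scene");T=manip.capture("top")
print("captop",tri((S,(260,179)),(T,(279.6,162.7))))
pl=[onz(T,u,8)[:2] for u in ((260.6,208),(303,186.8),(316.4,216.6),(274.5,237.2))]
print("plate",np.array(pl),"centre",np.mean(pl,0))
a=(pl[0]-pl[1])+(pl[3]-pl[2]);print("y axis",a/2,"yaw",np.arctan2(-a[0],a[1]))
b=(pl[1]-pl[2])+(pl[0]-pl[3]);print("x axis",b/2,"yaw",np.arctan2(b[1],b[0]))
# cover disc: dark blob in top view
p=T["pixels"].astype(int);m=(p.max(2)<85).astype(np.uint8)
c=blob(m,(262,188,312,240));e,r=cv2.minEnclosingCircle(c);print("disc px",e,r,cen(c),"z73",onz(T,e,73)[:2])
# wing ends: scene top of wing about crop (300,212)->(300,202); top crop wing ends
print("wingmid z99",onz(T,((597+690)/2/3.53-500/3.53+245,(230+182)/2/3.53+150),99)[:2])
print("scene disc top", onz(S,(240+278/5,160+305/5),73))
tc=np.array([onz(T,u,18)[:2] for u in ((374,190),(446,196),(442,263),(370,256))]);print("tray",tc.mean(0),np.linalg.norm(tc[0]-tc[1]),np.linalg.norm(tc[1]-tc[2]))
E
```

```text
captop (array([565.3, 357.2, 132. ]), [np.float64(1.4), np.float64(1.4)])
plate [[487.3 409.7]
 [537.8 315.4]
 [470.6 283.4]
 [422.4 376.1]] centre [479.5 346.1]
y axis [-49.3  93.5] yaw 0.4856521619908876
x axis [66.  32.8] yaw 0.4611719643207765
disc px (285.441162109375, 210.88235473632812) 27.058378219604492 [284.8 210.2] z73 [476.  348.3]
wingmid z99 [478.8 346. ]
scene disc top [476.7 349.6  73. ]
tray [453.5  79. ] 162.45916210684422 149.5441384238846
```

```bash
python3 - <<'E'
from h import *
s=manip.state();print(totool([565-217,357+586,260-244],s).round(1));M=R.from_rotvec(s["ee_rot"]).as_matrix();print(M.round(3))
print((R.from_matrix(M.T)*R.from_euler('z',0.475)*R.from_matrix([[0,1,0],[1,0,0],[0,0,-1]]).inv()).as_rotvec(), "tool y should be filter x")
E
```

```text
[ 653.9 -763.4  -15.4]
[[ 0.938  0.347 -0.   ]
 [ 0.347 -0.938  0.001]
 [ 0.    -0.001 -1.   ]]
[-4.64525331e-04 -6.54755608e-04 -1.69103587e+00] tool y should be filter x
```

```bash
r="50 380 -440 -15 0 0 -1.69"; python3 steer.py '60 380 -440 -15 0 0 -1.69; 50 380 -440 -15 0 0 -1.69; 50 380 -440 -15 0 0 -1.69; 50 380 -440 -15 0 0 -1.69; 50 380 -440 -15 0 0 -1.69; 50 380 -440 -15 0 0 -1.69; 50 380 -440 -15 0 0 -1.69; 50 380 -440 -15 0 0 -1.69; 50 380 -440 -15 0 0 -1.69; 50 380 -440 -15 0 0 -1.69; 50 380 -440 -15 0 0 -1.69; 50 380 -440 -15 0 0 -1.69' 25
python3 - <<'E'
from h import *
s=manip.state();print(s["eef_pos"],s["joint_positions"].round(2),totool(np.array([565,357,260])-s["eef_pos"],s).round(1));M=R.from_rotvec(s["ee_rot"]).as_matrix();print(M.round(3))
E
```

```text
time_s: 1.5
eef_pos: [421.1, -38.5, 260.0]
ee_rot: [1.628, 2.686, 0.002]
contact_force: [0.1, -1.1, 0.5]
opening: 50.3
gripper_force: 0.0
[421.13072889 -38.47715802 260.0115607 ] [-0.28 -0.3   2.    0.    1.44 -0.76] [284.1 310.5   0.4]
[[-0.463  0.887  0.001]
 [ 0.887  0.463  0.   ]
 [-0.     0.001 -1.   ]]
```

```bash
python3 steer.py '50 48 52 0 0 0 0; 50 95 104 0 0 0 0; 50 142 155 0 0 0 0; 50 190 207 0 0 0 0; 50 237 259 0 0 0 0; 50 284 310 0 0 0 0; 50 284 310 0 0 0 0; 50 284 310 0 0 0 0; 50 284 310 0 0 0 0; 50 284 310 0 0 0 0; 50 284 310 0 0 0 0'
python3 - <<'E'
from h import *
s=manip.state();print(s["eef_pos"])
W=manip.capture("wrist");cv2.imwrite("pics/w1.png",W["pixels"][:,:,::-1]);print(W["cam_to_world"].round(2).tolist())
np.savez("w1.npz",intrinsics=W["intrinsics"],cam_to_world=W["cam_to_world"])
c=blob(red(W["pixels"]),(0,0,640,400));print(cv2.boundingRect(c),cen(c),onz(W,cen(c),133))
E
```

```text
time_s: 2.6
eef_pos: [566.4, 352.7, 258.9]
ee_rot: [-1.636, -2.681, 0.002]
contact_force: [0.4, -0.9, 0.1]
opening: 50.1
gripper_force: 0.0
[566.42363201 352.66670439 258.88884568]
[[0.89, 0.44, 0.11, 536.07], [0.46, -0.86, -0.22, 412.7], [-0.0, 0.25, -0.97, 399.44], [0.0, 0.0, 0.0, 1.0]]
(260, 0, 79, 21) [307.4387267    7.71020947] [485.28080726 484.59459129 133.        ]
```

View pics/w1.png

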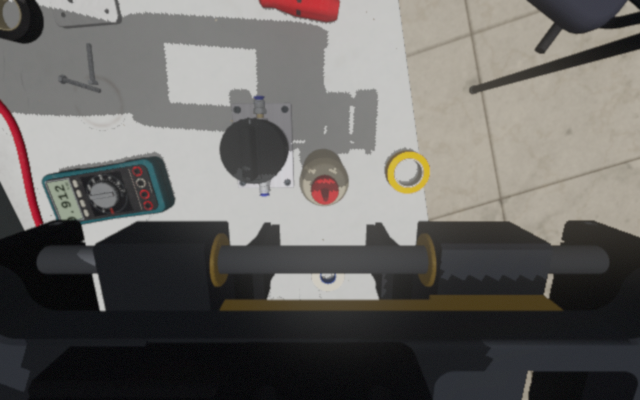

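The wrist view shows the cap at (325,190), the cover disc at (254,151) and the multimeter at (108,190). The cap lies between the open fingers' columns.

```bash
python3 - <<'E'
from h import *
np.set_printoptions(precision=1,suppress=True)
W=manip.capture("wrist");T=manip.capture("top");S=manip.capture("scene")
c=blob(red(W["pixels"]),(290,150,360,215));print(cv2.boundingRect(c),cen(c),onz(W,cen(c),128))
ct=blob(red(T["pixels"]),(265,150,300,185))
print(None if ct is None else (cv2.boundingRect(ct),cen(ct)))
print("cap",tri((W,cen(c)),(T,(279.6,162.7)),(S,(260,180))))
p=W["pixels"].astype(int);m=(p.max(2)<75).astype(np.uint8)
d=blob(m,(205,108,296,195));e,r=cv2.minEnclosingCircle(d);print("disc",e,r,"z73",onz(W,e,73))
s=manip.state();print(s["eef_pos"]);print(totool(np.array([565,357,260])-s["eef_pos"],s))
E
```

```text
(312, 189, 26, 15) [324.5 195.9] [569.1 351.4 128. ]
None
cap (array([567.4, 355. , 129.5]), [np.float64(3.6), np.float64(3.5), np.float64(1.5)])
disc (254.14462280273438, 147.7954559326172) 33.55086898803711 z73 [482.7 352.3  73. ]
[566.8 351.5 259.9]
[ 5.7  0.9 -0.1]
```

```bash
python3 steer.py '50 4 1.5 40 0 0 0; 50 4 1.5 80 0 0 0; 50 4 1.5 110 0 0 0; 50 4 1.5 125 0 0 0; 50 4 1.5 132 0 0 0; 50 4 1.5 132 0 0 0; 50 4 1.5 132 0 0 0'
python3 - <<'E'
from h import *
S=manip.capture("scene");W=manip.capture("wrist")
a=cv2.resize(S["pixels"][90:250,180:340],(400,400),interpolation=cv2.INTER_CUBIC);b=cv2.resize(W["pixels"][80:320,200:440],(400,400))
cv2.imwrite("pics/g1.png",np.hstack([a,b])[:,:,::-1]);print(manip.state()["eef_pos"])
E
```

```text
time_s: 3.5
eef_pos: [567.5, 357.4, 129.7]
ee_rot: [1.637, 2.679, 0.004]
contact_force: [-0.3, -0.1, -0.2]
opening: 50.1
gripper_force: 0.0
[567.57458859 357.50351535 129.89410598]
```

View pics/g1.png

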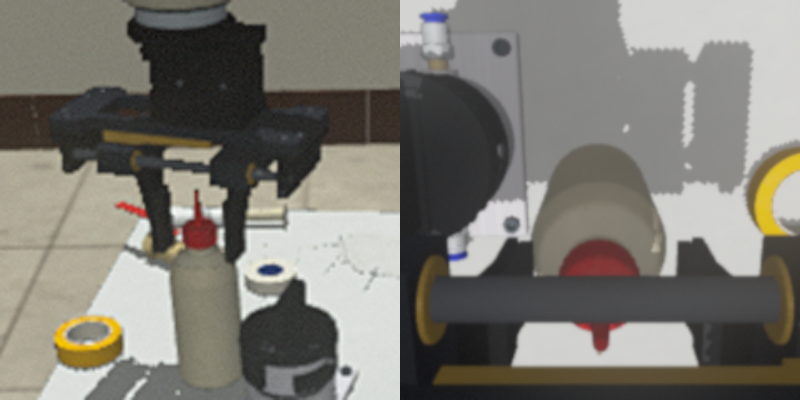

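The scene crop shows the fingers straddling the red cap, with the cap midway between them (wrist crop column 600). I'll close on it and lift.

```bash
python3 steer.py '20 0 0 0 0 0 0; 20 0 0 0 0 0 0; 20 0 0 0 0 0 0; 20 0 0 0 0 0 0; 20 0 0 0 0 0 0; 20 0 0 0 0 0 0; 20 0 0 -5 0 0 0; 20 0 0 -15 0 0 0; 20 0 0 -30 0 0 0; 20 0 0 -40 0 0 0; 20 0 0 -40 0 0 0' 25
python3 - <<'E'
from h import *
s=manip.state();print(s["contact_force"],totool(np.array([595,140,s["eef_pos"][2]])-s["eef_pos"],s).round(1))
E
```

```text
time_s: 4.7
eef_pos: [567.8, 357.7, 170.6]
ee_rot: [1.636, 2.679, 0.006]
contact_force: [0.9, 1.2, -3.0]
opening: 26.5
gripper_force: 28.3
[ 0.86513834  1.17459267 -2.96022344] [-206.1  -75.2   -0.3]
```

```bash
python3 steer.py '20 -15 -5 0 0 0 0; 20 -40 -15 0 0 0 0; 20 -70 -26 0 0 0 0; 20 -100 -37 0 0 0 0; 20 -130 -48 0 0 0 0; 20 -160 -59 0 0 0 0; 20 -185 -68 0 0 0 0; 20 -200 -73 0 0 0 0; 20 -206 -75 0 0 0 0; 20 -206 -75 0 0 0 0; 20 -206 -75 0 0 0 0'
python3 - <<'E'
from h import *
S=manip.capture("scene");cv2.imwrite("pics/g2.png",cv2.resize(S["pixels"][90:250,180:460],(770,440))[:,:,::-1]);print(manip.state()["eef_pos"])
E
```

```text
time_s: 5.8
eef_pos: [593.4, 140.2, 167.4]
ee_rot: [-1.637, -2.681, -0.0]
contact_force: [-0.3, 0.2, -3.6]
opening: 26.4
gripper_force: 28.3
[593.37586409 140.52812388 167.42709129]
```

View pics/g2.png

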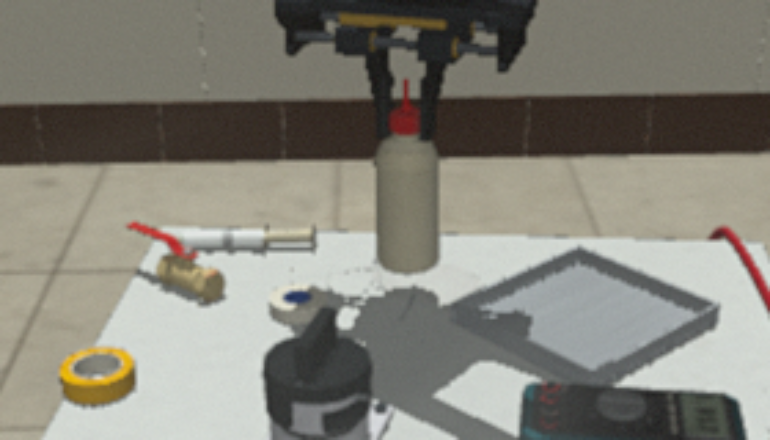

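The bottle hangs upright and free (scene crop (407,200)), behind the tray corner. Lowering it.

```bash
python3 steer.py '20 0 0 15 0 0 0; 20 0 0 28 0 0 0; 20 0 0 33 0 0 0; 20 0 0 35 0 0 0; 20 0 0 36.5 0 0 0; 20 0 0 36.5 0 0 0; 20 0 0 36.5 0 0 0'
```

```text
time_s: 6.55
eef_pos: [594.1, 139.8, 134.0]
ee_rot: [1.636, 2.681, 0.001]
contact_force: [-7.6, -1.0, 17.8]
opening: 26.8
gripper_force: 30.3
```

```bash
python3 steer.py '20 0 0 -1 0 0 0; 20 0 0 -2 0 0 0; 20 0 0 -2 0 0 0; 20 0 0 -2 0 0 0'
```

```text
time_s: 6.95
eef_pos: [593.4, 139.8, 134.0]
ee_rot: [-1.637, -2.681, 0.001]
contact_force: [-4.1, -0.8, 10.0]
opening: 26.4
gripper_force: 29.1
```

```bash
python3 steer.py '20 0 0 -1.5 0 0 0; 20 0 0 -2 0 0 0; 20 0 0 -2 0 0 0; 34 0 0 -2 0 0 0; 50 0 0 -2 0 0 0; 50 0 0 -2 0 0 0; 50 0 0 -2 0 0 0'
python3 - <<'E'
from h import *
S=manip.capture("scene");W=manip.capture("wrist")
a=cv2.resize(S["pixels"][90:250,260:420],(400,400),interpolation=cv2.INTER_CUBIC);b=cv2.resize(W["pixels"][80:320,200:440],(400,400))
cv2.imwrite("pics/g3.png",np.hstack([a,b])[:,:,::-1]);print(manip.state()["eef_pos"])
E
```

```text
time_s: 7.65
eef_pos: [593.8, 139.5, 135.2]
ee_rot: [1.638, 2.681, 0.0]
contact_force: [-0.5, 0.2, 0.3]
opening: 47.0
gripper_force: 0.0
[593.7273398  139.43332118 135.19216562]
```

View pics/g3.png

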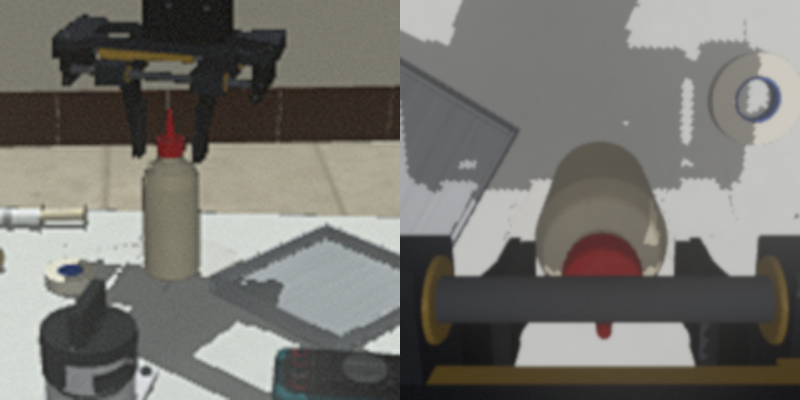

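The bottle stands upright and free at about (594,140). Lifting off and moving above the filter.

```bash
python3 steer.py '50 0 0 -40 0 0 0; 50 0 0 -80 0 0 0; 50 0 0 -100 0 0 0; 50 50 -1 -100 0 0 0; 50 100 -3 -100 0 0 0; 50 150 -4 -100 0 0 0; 50 200 -5 -100 0 0 0; 50 238 -6 -100 0 0 0; 50 238 -6 -100 0 0 0; 50 238 -6 -100 0 0 0; 50 238 -6 -100 0 0 0; 50 238 -6 -100 0 0 0'
cat > look.py <<'E'
from h import *
import pickle,sys
W=manip.capture("wrist");s=manip.state();pickle.dump((W,s),open(sys.argv[1],"wb"));p=W["pixels"].astype(int)
m=((p[...,2]>90)&(p[...,2]-p[...,0]>45)&(p[...,2]-p[...,1]>35)).astype(np.uint8)
cs,_=cv2.findContours(m,cv2.RETR_EXTERNAL,cv2.CHAIN_APPROX_NONE)
for c in cs:
    if cv2.contourArea(c)>8: print("blue",cv2.boundingRect(c),cen(c).round(1),onz(W,cen(c),17).round(1))
print(s["eef_pos"].round(1))
cv2.imwrite("pics/%s.png"%sys.argv[1],W["pixels"][:,:,::-1])
E
python3 look.py w2; python3 steer.py '40 -25 0 0 0 0 0; 40 -50 0 0 0 0 0; 40 -50 0 0 0 0 0; 40 -50 0 0 0 0 0; 40 -50 0 0 0 0 0'; python3 look.py w3
python3 - <<'E'
import cv2,numpy as np
a=cv2.imread("pics/w2.png");b=cv2.imread("pics/w3.png")
f=lambda i:cv2.convertScaleAbs(cv2.resize(i[0:240,160:400],(400,400),interpolation=cv2.INTER_CUBIC),alpha=1.6)
cv2.imwrite("pics/w23.png",np.hstack([f(a),f(b)]))
E
```

```text
time_s: 8.95
eef_pos: [480.5, 347.3, 235.0]
ee_rot: [1.64, 2.679, -0.0]
contact_force: [-0.6, -0.1, -0.2]
opening: 49.9
gripper_force: 0.0
blue (321, 225, 7, 3) [324.  225.8] [511.2 292.   17. ]
[480.4 347.3 235. ]
time_s: 9.5
eef_pos: [502.4, 304.0, 235.1]
ee_rot: [-1.639, -2.68, -0.0]
contact_force: [-0.2, -0.7, -0.2]
opening: 39.9
gripper_force: 0.0
blue (321, 187, 7, 3) [324. 188.] [510.6 293.1  17. ]
[502.3 304.3 235. ]
```

View pics/w23.png

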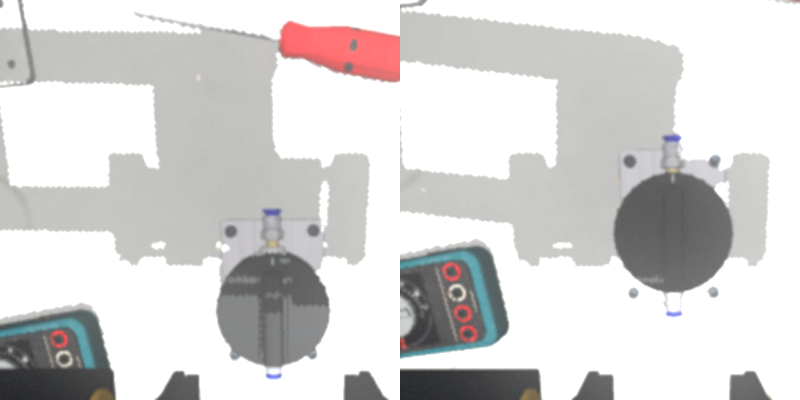

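Both wrist views show the cover with its wing in column with the fittings. The blue fitting ends in crop pixels are (271,212) and (274,376) on the left, (671,138) and (674,314) on the right. The wing is centred between the fingers.

```bash
python3 - <<'E'
from h import *
import pickle
np.set_printoptions(precision=1,suppress=True)
A,sa=pickle.load(open("w2","rb"));B,sb=pickle.load(open("w3","rb"))
T=lambda x,y:(160+x*.6,y*.6)
P,_=tri((A,T(271,212)),(B,T(271,138)));Q,_=tri((A,T(274,376)),(B,T(274,314)))
print("fit",P,Q,"mid",(P+Q)/2,"yaw",np.arctan2(-(P-Q)[0],(P-Q)[1]))
print("fit z17",*(( onz(A,T(271,212),17)+onz(A,T(274,376),17))/2,(onz(B,T(271,138),17)+onz(B,T(274,314),17))/2))
for n,W,box in(("A",A,(285,140,362,225)),("B",B,(282,98,364,180))):
    p=W["pixels"].astype(int);m=(p.max(2)<(110 if n=="A" else 100)).astype(np.uint8)
    c=blob(m,box);e,r=cv2.minEnclosingCircle(c);print(n,cv2.boundingRect(c),e,r,onz(W,e,73))
    globals()["e"+n]=e
print("disc tri",tri((A,eA),(B,eB)))
# contrast-stretched wing view
o=[]
for W,(u,v) in((A,eA),(B,eB)):
    g=W["pixels"][int(v)-45:int(v)+45,int(u)-45:int(u)+45]
    o.append(cv2.convertScaleAbs(cv2.resize(g,(400,400),interpolation=cv2.INTER_CUBIC),alpha=3.))
    print("crop origin",int(u)-45,int(v)-45)
cv2.imwrite("pics/wing.png",np.hstack(o)[:,:,::-1])
E
```

```text
fit [453.6 400.7  23.1] [510.9 293.6  20.6] mid [482.2 347.2  21.9] yaw 0.49133026455275963
fit z17 [482.6 346.6  17. ] [482.2 347.1  17. ]
A (290, 140, 68, 80) (323.5, 180.67567443847656) 41.36144256591797 [478.6 353.9  73. ]
B (288, 103, 72, 73) (323.5, 139.0) 36.28025817871094 [481.1 348.7  73. ]
disc tri (array([482.4, 346.7,  32.1]), [np.float64(0.1), np.float64(0.1)])
crop origin 278 135
crop origin 278 94
```

View pics/wing.png

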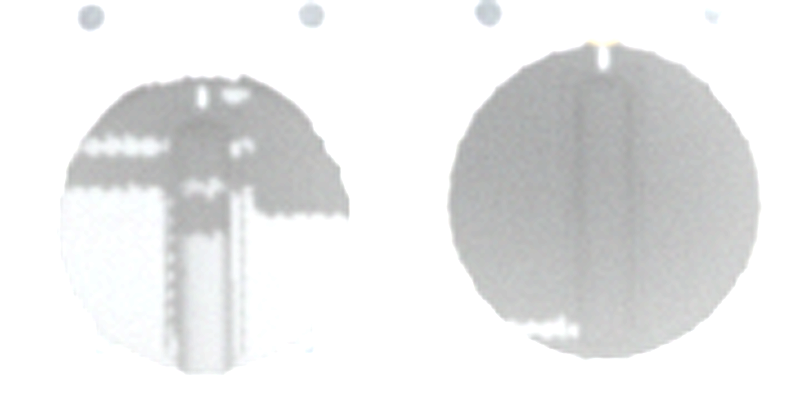

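The stretched view shows the wing as a vertical bar about 12 mm wide. Its far end is at crop (203,120) on the left and (603,80) on the right.

```bash
python3 - <<'E'
from h import *
import pickle
A,sa=pickle.load(open("w2","rb"));B,sb=pickle.load(open("w3","rb"))
for d in(-5,0,5): print("wing end",tri((A,(323.7,135+(120+d)/4.444)),(B,(323.7,94+80/4.444)))[0].round(1))
s=manip.state();print(s["eef_pos"],totool(np.array([482,347.2,110])-s["eef_pos"],s).round(1),s["joint_positions"].round(2))
E
```

```text
wing end [469.4 372.1  71. ]
wing end [469.5 371.9  78.1]
wing end [469.5 371.7  84.9]
[502.27816943 304.27270272 235.04288462] [ 47.4   1.6 125.1] [ 0.41  0.14  1.64  0.    1.37 -0.06]
```

```bash
python3 steer.py '40 25 1 0 0 0 -0.017; 40 47.5 1.6 0 0 0 -0.017; 40 47.5 1.6 40 0 0 -0.017; 40 47.5 1.6 80 0 0 -0.017; 40 47.5 1.6 110 0 0 -0.017; 40 47.5 1.6 125 0 0 -0.017; 40 47.5 1.6 125 0 0 -0.017; 40 47.5 1.6 125 0 0 -0.017'
python3 look.py w4
```

```text
time_s: 10.35
eef_pos: [482.8, 347.7, 111.3]
ee_rot: [1.614, 2.694, 0.002]
contact_force: [-0.2, -0.6, 1.1]
opening: 40.6
gripper_force: 0.0
blue (315, 128, 13, 4) [321.2 129.4] [453.7 400.9  17. ]
[483.4 347.9 112.1]
```

```bash
python3 steer.py '40 0 0 5 0 0 0; 40 0 0 9 0 0 0; 40 0 0 11 0 0 0; 40 0 0 11 0 0 0'
```

```text
time_s: 10.8
eef_pos: [482.0, 346.8, 98.8]
ee_rot: [-1.615, -2.694, 0.001]
contact_force: [0.4, -0.6, 0.4]
opening: 40.2
gripper_force: 0.0
```

```bash
python3 steer.py '5 0 0 0 0 0 0; 5 0 0 0 0 0 0; 5 0 0 0 0 0 0; 5 0 0 0 0 0 0; 5 0 0 0 0 0 0; 5 0 0 0 0 0 0; 5 0 0 0 0 0 0' 45
python3 -c "
from workcell import manip;s=manip.state();print(s['contact_force'],s['wrist_torque'],s['eef_pos'])"
```

```text
time_s: 11.5
eef_pos: [482.0, 346.9, 99.1]
ee_rot: [-1.615, -2.695, 0.001]
contact_force: [-1.6, -1.3, 2.3]
opening: 11.5
gripper_force: 45.0
[-1.62225116 -1.30167974  2.34411103] [-0.21480188  0.1200081  -0.00829371] [481.98986864 346.8728634   99.10288639]
```

Gripped the wing (opening 11.5) with hardly any side load, so the centring is good. Pressing.

```bash
python3 steer.py '5 0 0 2 0 0 0; 5 0 0 4 0 0 0; 5 0 0 6 0 0 0; 5 0 0 8 0 0 0; 5 0 0 8 0 0 0; 5 0 0 8 0 0 0'
python3 -c "
from workcell import manip;s=manip.state();print(s['contact_force'],s['wrist_torque'],s['eef_pos'])"
```

```text
time_s: 12.1
eef_pos: [482.1, 346.9, 91.8]
ee_rot: [-1.615, -2.695, 0.001]
contact_force: [-3.9, -3.4, 7.6]
opening: 11.7
gripper_force: 45.0
[-3.90419788 -3.42084918  7.61609322] [-0.47359612  0.62644641 -0.04631945] [482.08325146 346.90037587  91.83195954]
```

```bash
python3 steer.py '5 0 0 0.7 0 0 0; 5 0 0 0.7 0 0 -0.1; 5 0 0 0.7 0 0 -0.2; 5 0 0 0.7 0 0 -0.3; 5 0 0 0.7 0 0 -0.4; 5 0 0 0.7 0 0 -0.4'
python3 -c "
from workcell import manip;s=manip.state();print(s['contact_force'],s['wrist_torque'],s['eef_pos'])"
```

```text
time_s: 12.7
eef_pos: [483.2, 347.9, 92.0]
ee_rot: [1.043, 2.962, 0.004]
contact_force: [-1.0, -0.4, 8.4]
opening: 11.3
gripper_force: 45.0
[-1.03366302 -0.37115095  8.43684087] [0.01741405 0.23653929 0.12400583] [483.17414585 347.89687013  91.98296622]
```

```bash
python3 steer.py '5 0 0 0.6 0 0 -0.12; 5 0 0 0.6 0 0 -0.24; 5 0 0 0.6 0 0 -0.36; 5 0 0 0.6 0 0 -0.48; 5 0 0 0.6 0 0 -0.6; 5 0 0 0.6 0 0 -0.72; 5 0 0 0.6 0 0 -0.84; 5 0 0 0.6 0 0 -0.96; 5 0 0 0.6 0 0 -1.06; 5 0 0 0.6 0 0 -1.1; 5 0 0 0.6 0 0 -1.1; 5 0 0 0.6 0 0 -1.1'
python3 -c "
from workcell import manip;s=manip.state();print(s['contact_force'],s['wrist_torque'],s['eef_pos'],s['joint_positions'])"
```

```text
time_s: 13.9
eef_pos: [483.6, 348.2, 91.7]
ee_rot: [-0.655, 3.069, 0.003]
contact_force: [-2.0, 1.0, 8.1]
opening: 11.3
gripper_force: 45.0
[-1.96989425  0.98119598  8.09130378] [0.2034227  0.17678145 0.02966626] [483.56488726 348.17409454  91.67798774] [ 4.91406179e-01  3.02864077e-01  1.73119921e+00  6.87556336e-04
  1.10341397e+00 -1.50009337e+00]
```

```bash
python3 steer.py '5 0 0 -3 0 0 0; 5 0 0 -6 0 0 0; 5 0 0 -9 0 0 0; 5 0 0 -12 0 0 0; 5 0 0 -15 0 0 0; 5 0 0 -15 0 0 0'
python3 -c "
from workcell import manip;s=manip.state();print(s['contact_force'],s['wrist_torque'],s['eef_pos'])"
```

```text
time_s: 14.5
eef_pos: [482.0, 346.8, 104.6]
ee_rot: [0.655, -3.072, 0.001]
contact_force: [-0.7, -0.2, -2.0]
opening: 11.5
gripper_force: 45.0
[-0.74358275 -0.16297551 -1.97034954] [ 0.12240242 -0.15771316 -0.06532626] [482.03099848 346.76470575 104.5658097 ]
```

```bash
python3 steer.py '5 0 0 -5 0 0 0; 5 0 0 -10 0 0 0; 5 0 0 -15 0 0 0; 5 0 0 -22 0 0 0; 5 0 0 -35 0 0 0; 5 0 0 -50 0 0 0; 5 0 0 -65 0 0 0; 5 0 0 -65 0 0 0; 5 0 0 -65 0 0 0'
python3 - <<'E'
from h import *
np.set_printoptions(precision=1,suppress=True)
S=manip.capture("scene");W=manip.capture("wrist");T=manip.capture("top")
s=manip.state();print(s['contact_force'],s['eef_pos'],s["opening"])
a=cv2.resize(S["pixels"][60:300,200:460],(433,400));b=cv2.resize(T["pixels"][170:290,340:460],(360,360))
o=np.zeros((400,793,3),np.uint8);o[:,:433]=a;o[:360,433:]=b
cv2.imwrite("pics/l1.png",o[:,:,::-1])
# tray outline from the top view (rim edge, z=18)
g=cv2.cvtColor(T["pixels"],cv2.COLOR_RGB2GRAY);m=(g<170).astype(np.uint8)
c=blob(m,(362,182,456,272));r=cv2.minAreaRect(c);print(r,[onz(T,u,18)[:2] for u in cv2.boxPoints(r)],onz(T,r[0],18))
E
```

```text
time_s: 15.4
eef_pos: [482.6, 347.2, 170.7]
ee_rot: [-0.655, 3.071, 0.001]
contact_force: [-0.5, -1.0, -0.3]
opening: 11.7
gripper_force: 45.0
[-0.2  0.1 -0.8] [481.6 346.7 168.9] 11.701035194624765
((403.83447265625, 231.3137969970703), (82.73932647705078, 84.1486587524414), 3.3664605617523193) [array([352.6, 184.9]), array([539.2, 175.5]), array([532.3, -10.8]), array([345.8,   3.5])] [441.3  88.4  18. ]
```

View pics/l1.png

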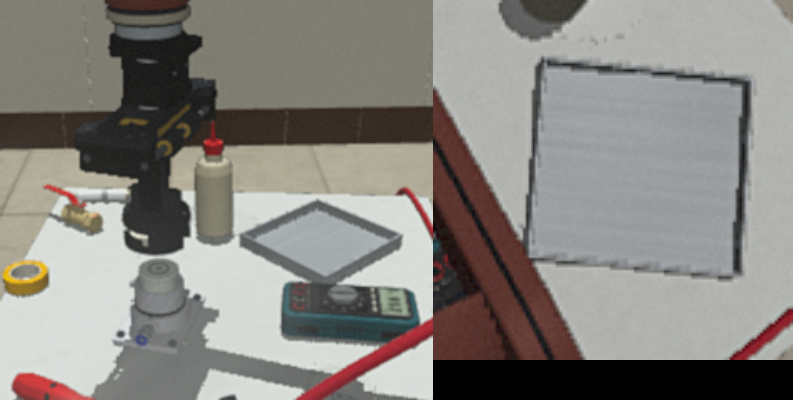

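The scene crop shows the cover hanging free above the bare neck and the bottle standing. The top crop shows the empty tray with corners at (542,60), (750,78), (738,277) and (527,260).

```bash
python3 - <<'E'
from h import *
np.set_printoptions(precision=1,suppress=True)
S=manip.capture("scene");T=manip.capture("top")
st=[tri((S,(200+a*.6,60+b*.6)),(T,(340+(c-433)/3,170+d/3))) for a,b,c,d in((320,200,750,78),(402,238,738,277),(240,240,542,60))]
for x in st: print(x)
s=manip.state();print(s["eef_pos"],totool(np.array([452,78,170])-s["eef_pos"],s))
E
```

```text
(array([520.6,  -9.2,  14.4]), [np.float64(3.0), np.float64(3.0)])
(array([374.4,   2.7,  10.3]), [np.float64(0.3), np.float64(0.3)])
(array([534.5, 148.1,   5.5]), [np.float64(0.1), np.float64(0.1)])
[481.7 346.7 168.8] [ 136.7 -233.2   -1. ]
```

```bash
python3 steer.py '5 8 -13 0 0 0 0; 5 23 -40 0 0 0 0; 5 43 -74 0 0 0 0; 5 64 -109 0 0 0 0; 5 85 -145 0 0 0 0; 5 106 -181 0 0 0 0; 5 124 -211 0 0 0 0; 5 134 -228 0 0 0 0; 5 137 -233 0 0 0 0; 5 137 -233 0 0 0 0; 5 137 -233 0 0 0 0'
python3 steer.py '5 0 0 20 0 0 0; 5 0 0 45 0 0 0; 5 0 0 70 0 0 0; 5 0 0 85 0 0 0; 5 0 0 94 0 0 0; 5 0 0 98 0 0 0; 5 0 0 98 0 0 0; 5 0 0 98 0 0 0'
```

```text
time_s: 16.75
eef_pos: [452.1, 78.8, 169.7]
ee_rot: [-0.655, 3.072, 0.001]
contact_force: [-0.4, -0.3, -1.5]
opening: 11.8
gripper_force: 45.0
time_s: 17.55
eef_pos: [452.9, 78.6, 72.6]
ee_rot: [-0.656, 3.071, -0.0]
contact_force: [-0.6, -0.6, -0.1]
opening: 11.6
gripper_force: 45.0
```

```bash
python3 steer.py '5 0 0 2 0 0 0; 5 0 0 4 0 0 0; 5 0 0 5 0 0 0; 5 0 0 5 0 0 0'; python3 steer.py '5 0 0 1 0 0 0; 5 0 0 2 0 0 0; 5 0 0 2 0 0 0'
```

```text
time_s: 17.95
eef_pos: [452.1, 78.3, 66.7]
ee_rot: [0.655, -3.072, -0.0]
contact_force: [0.2, 0.1, -1.1]
opening: 11.7
gripper_force: 45.0
time_s: 18.25
eef_pos: [452.3, 78.4, 65.0]
ee_rot: [-0.655, 3.072, -0.0]
contact_force: [-0.8, -0.8, 2.9]
opening: 11.6
gripper_force: 45.0
```

Contact at z = 65.0, just as predicted. Releasing and retreating.

```bash
python3 steer.py '12 0 0 0 0 0 0; 20 0 0 0 0 0 0; 30 0 0 0 0 0 0; 35 0 0 0 0 0 0; 35 0 0 0 0 0 0; 35 0 0 -15 0 0 0; 35 0 0 -50 0 0 0; 35 0 0 -100 0 0 0; 35 0 0 -150 0 0 0; 35 0 0 -180 0 0 0; 35 0 0 -180 0 0 0; 35 0 0 -180 0 0 0'
python3 - <<'E'
from h import *
S=manip.capture("scene");print(manip.state()["contact_force"])
cv2.imwrite("pics/f.png",cv2.resize(S["pixels"][100:280,200:460],(780,540))[:,:,::-1])
E
```

```text
time_s: 19.45
eef_pos: [452.4, 78.4, 245.2]
ee_rot: [-0.655, 3.071, -0.001]
contact_force: [-0.4, -0.4, -0.1]
opening: 35.2
gripper_force: 0.0
[-0.79142703 -0.18716216 -0.41888807]
```

View pics/f.png

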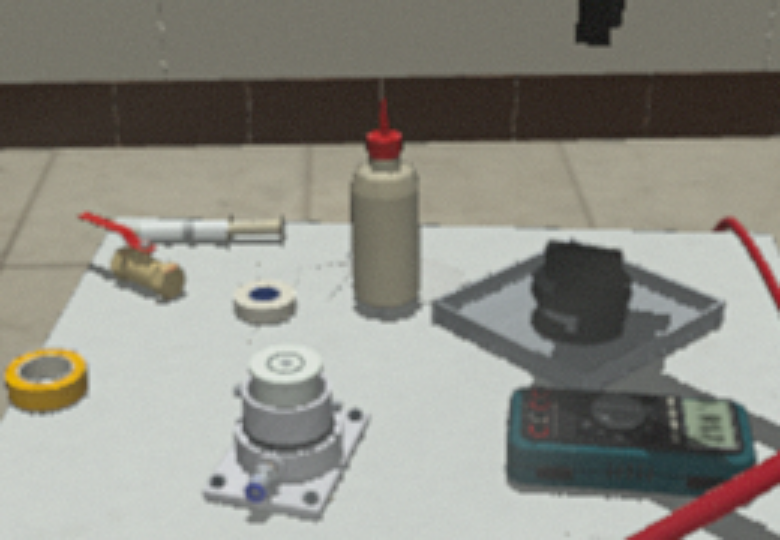

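The cover lies flat in the tray, wing up (580,290). The bottle stands upright (385,240) and nothing else has been disturbed.

```bash
python3 -c "
from workcell import manip;print(manip.job_done())"
```

```text
the job is handed in; nothing more can be done
None
```

The job is handed in: the bottle stands upright about 24 cm from the filter axis, and the cover was pressed, turned 1.5 rad, lifted off and set flat, wing up, in the tray; the judge's result was not shown.

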